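Sort the leaning bottles and shakers into their trays

TASK

Clear the bottle rack under the wire shelf: draw the three leaning containers out one by one and stand each gently upright in the tray that already holds one of its kind, the squeeze bottles with the squeeze bottle and the shaker with the shaker. Do not drop any or set one on the table, and leave the two already in the trays and the little cup in front of the rack where they stand.

Things in the scene. Friction and masses are not known exactly. Their poses are not given: they have to be found in the camera images.
- rack: fixed steel bottle rack left of the middle, 160 deep (x) by 304 wide (y), one unit with a wire shelf over it. Origin: table level, middle of width, 20 mm inside its front. Its x axis points from front to back (about world +y, away from the trays), z up. Three pockets at y = -100, 0, +100 mm, in each one container leaning to the front, its axis 35 degrees from vertical.
- pocket (a point): foot centre of the rack's middle pocket, 50 mm above the table; axes as the rack's. The containers' sides lie on a sloping plate (75 mm long from the foot, on the front side) between two cheeks 59 mm apart, 50 mm high along the slope; above and behind they are free. They come out by drawing them along their own axis.
- shelf_edge (a point): middle of the wire shelf's front rod (8 mm thick), 336 mm above the table, 40 mm to -x of the rack's origin. The shelf runs 160 mm back from it and 165 mm to either side, over the containers, so a vertical gripper does not fit; come from the rack's front, tilted along the container's axis. Two posts under its rear corners.
- bottle_tray: fixed open steel tray for the squeeze bottles, 265 long (x) by 162 wide (y) by 40 high, a rim 8 mm wide outside it, walls and floor 4 mm thick; one squeeze bottle already stands in it near its far (+x) end. Origin: underside centre, inner floor at z = 4 mm. It may be the tray beside the rack or the one farther right.
- shaker_tray: the same kind of tray for the shakers, known by the one shaker already standing near its far (+x) end. Origin: underside centre, inner floor at z = 4 mm. In the other place; both trays' x axes point about along world +x.
- bottle_a: white plastic squeeze bottle, 162 high: body 50 diameter up to 128, then a grey neck 38 to 40 diameter to 143 and a pointed nozzle (leave room for it before the palm); 0.17 to 0.35 kg, rigid. Origin: centre of its foot, z along its axis to the nozzle. Starts leaning in one of the rack's pockets.
- bottle_b: a second white plastic squeeze bottle, 162 high: body 50 diameter up to 128, then a grey neck 38 to 40 diameter to 143 and a pointed nozzle (leave room for it before the palm); 0.17 to 0.35 kg, rigid. Origin: centre of its foot, z along its axis to the nozzle. Starts leaning in another pocket.
- shaker_a: white plastic shaker with a flat-domed grey lid and no nozzle, 116 high: body 50 diameter up to 95, lid 47 diameter above; 0.15 to 0.31 kg, rigid. Origin: centre of its foot, z along its axis to the lid. Starts leaning in the remaining pocket.
- bottle_home: squeeze bottle like the others, already standing in bottle_tray, 70 to 95 mm towards +x from the tray's centre; stays. Origin: foot centre.
- shaker_home: shaker like the other, already standing in shaker_tray, 70 to 95 mm towards +x from the tray's centre; stays. Origin: foot centre.
- ramekin: white ceramic cup, 72 diameter, 45 high, standing loose in front of the rack, between it and the nearer tray; stays. Origin: underside centre.

How it is judged:
At the end, for the whole second after the job is handed in: All three squeeze bottles stand in bottle_tray and both shakers in shaker_tray: foot inside the walls, under 12 mm above the tray's underside, within 0.12 rad of upright, at rest. The two that stood there from the start and the ramekin have moved less than 50 mm (x of bottle_a in the frame of bottle_tray between -0.13 and 0.13 m and y of bottle_a in the frame of bottle_tray between -0.078 and 0.078 m and z of each of bottle_a, bottle_b, bottle_home in the frame of bottle_tray below 0.012 m and angle between each of bottle_a, bottle_b, shaker_a, bottle_home, shaker_home's own z axis and vertical below 0.12 rad and x of bottle_b in the frame of bottle_tray between -0.13 and 0.13 m and y of bottle_b in the frame of bottle_tray between -0.078 and 0.078 m and x of shaker_a in the frame of shaker_tray between -0.13 and 0.13 m and y of shaker_a in the frame of shaker_tray between -0.078 and 0.078 m and z of each of shaker_a, shaker_home in the frame of shaker_tray below 0.012 m and x of bottle_home in the frame of bottle_tray between -0.13 and 0.13 m and y of bottle_home in the frame of bottle_tray between -0.078 and 0.078 m and x of shaker_home in the frame of shaker_tray between -0.13 and 0.13 m and y of shaker_home in the frame of shaker_tray between -0.078 and 0.078 m and linear speed of each of bottle_a, bottle_b, shaker_a below 0.02 m/s and distance of each of bottle_home, shaker_home, ramekin from where it was at the start of the episode below 0.05 m); the robot touches nothing.
It fails at once if a container is let go and falls (over 18 mm) ((contact force between bottle_a and the fingers below 0.2 N and linear speed of bottle_a above 0.6 m/s) or (contact force between bottle_b and the fingers below 0.2 N and linear speed of bottle_b above 0.6 m/s) or (contact force between shaker_a and the fingers below 0.2 N and linear speed of shaker_a above 0.6 m/s)).
It fails at once if a container is slammed into a tray (over 100 N) (contact force between any of bottle_a, bottle_b, shaker_a and bottle_tray above 100 N or contact force between any of bottle_a, bottle_b, shaker_a and shaker_tray above 100 N).
It fails at once if a container is stood on the table (height (world z) of any of bottle_a, bottle_b, shaker_a below 0.0025 m).
It fails at once if a bottle or shaker already in the trays is knocked over (angle between any of bottle_home, shaker_home's own z axis and vertical above 0.5 rad).
It also fails if it takes over 72 s, if anything falls off the work surface, if the arm or the gripper's body presses on something with over 40 N, if the wrist force passes 120 N, or if a joint passes its speed limit or range.

ROBOT

A 6-joint arm with a two-finger parallel gripper is mounted at the origin on the work surface. World frame = base frame: x ahead of the robot, y to its left, z up, the work surface at z = 0. Lengths are in m, angles in rad, forces in N, time in s.
With the tool pointing down it reaches from about 0.375 to 0.975 m from the base axis. Payload 3.8 kg.
Tool frame: the origin (TCP) lies between the finger pads; the fingertips stand 22 mm ahead of it and the grasp point (between the pads) lies 3 mm ahead of it; z points along the fingers, y is the line along which they close (so a half turn about z gives the same grasp; the last joint's range is limited). The gripper opens to 85 mm and grips with 20 to 120 N. Pads are 22 mm wide; open, the fingers measure 114 mm over their backs; the gripper's body (76 mm by 85 mm) begins 54 mm behind the grasp point. The pads swing forward as they close: fully open they stand 13 mm farther back than shut.
Start: joints at [1.129, 0.264, 1.604, -0, 1.274, -0.037], TCP at [0.266, 0.62, 0.253] pointing down, gripper open.
Joint ranges: [-2.63, 2.63], [-0.94, 2.18], [0.31, 2.57], [-1.31, 4.45], [0, 2.66], [-2.55, 2.55]. Speed limits (rad/s): [2.57, 2.57, 3.14, 3.14, 3.14, 3.14].

INTERFACE

Orientations are given as [roll, pitch, yaw] about the fixed x, y, z axes, in that order (R = Rz(yaw) Ry(pitch) Rx(roll)).
In Python, from cell import robot gives the robot as it stands.
- The arm moves only by the tool jog_arm, never from a script. Its argument "steps" is a list of rows, each an object of numbers: "dx", "dy", "dz": the shift along the world's x, y, z in units of 100 mm (1.0 is 100 mm); "ax", "ay", "az": the turn, a rotation vector about the world's x, y, z in units of pi/2 rad (1.0 is pi/2 rad). A call has 1 to 20 rows; each row is the pose to reach, as a shift and turn from the pose commanded when the call began; what a row does not reach only later rows make up. A row lasts 1/8 s, in which the tool goes at most 62.5 mm and 10.7 degrees, less where a joint would pass 70% of its speed; a pose out of reach is approached as far as the arm can. A call with a number of a shift or a turn outside -1 to 1 is refused whole. A call with a gripper value outside its range is refused whole. "hand" is the finger opening in mm, from 0 to 85.4, set as the call begins (left out, the last holds). The fingers move at their own pace and stop on an object; "grip_force" is the grip in N (left out, the last holds). Time passes only in rows, so rows that repeat a pose let the fingers close. It gives the time, the measured TCP pose, the force, the opening and the grip force at its end, in the units of the state.
- robot.get_obs(): the state, without advancing time (a new reading comes with each control period).
- robot.camera(name): name is "scene" or "top" or "wrist"; returns a dict with "frame" (384x512x3 uint8, blue, green, red), "vertical_fov" (degrees; the focal length in pixels is half the picture's height over the tangent of half this angle, whatever the lens; pixels are square), "cx", "cy" (the principal point, pixels), "k1" (the pictures are not rectified: a ray, as slopes to the right and down, at radius r is drawn at 1 + k1 r^2 times it, then the intrinsics apply), "origin" and "rotation" of the camera in the world; the wrist camera has in their place "tool_from_camera" (4x4, takes a point from camera to tool coordinates, whose origin is the TCP and whose axes are the flange's). Camera axes: x right, y up, looking along -z (the intrinsics and any distortion apply to the point x, -y, -z); pixel columns grow to the right and rows downward; lengths in m; the calibration is good to about 2 mm. A picture is of the moment at which its call begins: read the wrist's pose just before it. There is no depth.
- robot.sign_off(): hands the job in; it is judged then, once.
The state is a dict: "time": time; "qpos": joint angles; "qvel": joint speeds; "tau": joint torques, N m; "tool_pos": TCP position; "tool_rot": TCP orientation; "contact_force": force on the tool from outside, world axes, zero at the start; "torque": the same for the moment, N m; "finger_gap": opening from 0.0 (shut) to 1.0 (fully open); "grasp_force": force on a finger pad.
Only numpy, scipy, OpenCV 4.12 (cv2) and the standard library are available. Lean on these libraries where they do the work, as an engineer would, in place of code of your own. Each camera call takes 0.05 s, during which the arm holds its last target. There are 200 camera calls.

## Working session

There is one attempt and no reset: what is moved stays moved. The work goes in short steps, Python scripts to look and compute and a tool call to move; the robot and the scene stay as the last step left them, time stands still between calls to the robot, and variables do not carry over. Pictures are saved under pics/ and viewed, at most 10 in all, crops included, and the job is handed in when it is done.

Besides the shell and the picture viewer there is one more tool, called after "Request:" in YAML: its name, and indented under it one key for each argument. jog_arm: Moves the arm, as the interface text tells. Shifts and turns lie within -1 to 1; 1 stands for 100 mm of shift or pi/2 rad of turn. Its arguments: {"type":"object","properties":{"steps":{"type":"array","items":{"type":"object","properties":{"dx":{"type":"number"},"dy":{"type":"number"},"dz":{"type":"number"},"ax":{"type":"number"},"ay":{"type":"number"},"az":{"type":"number"}}}},"hand":{"type":"number"},"grip_force":{"type":"number"}},"required":["steps"]}

```bash
mkdir -p pics; ls; cat > h.py <<'E'
import numpy as np, cv2
from cell import robot
def cam(n):
    o=robot.get_obs(); c=robot.camera(n)
    if n=='wrist':
        from scipy.spatial.transform import Rotation as R
        T=np.eye(4);T[:3,:3]=R.from_euler('xyz',o['tool_rot']).as_matrix();T[:3,3]=o['tool_pos']
        T=T@np.array(c['tool_from_camera']);c['origin']=T[:3,3];c['rotation']=T[:3,:3]
    c['origin']=np.array(c['origin']);c['rotation']=np.array(c['rotation']).reshape(3,3)
    return c
def K(c):
    f=192/np.tan(np.radians(c['vertical_fov'])/2)
    return np.array([[f,0,c['cx']],[0,f,c['cy']],[0,0,1.]]),np.array([c['k1'],0,0,0.])
def ray(c,uv):
    k,d=K(c);p=cv2.undistortPointsIter(np.array(uv,float).reshape(-1,1,2),k,d,None,None,(3,50,1e-9)).reshape(-1,2)
    return np.c_[p[:,0],-p[:,1],-np.ones(len(p))]@c['rotation'].T
def onz(c,uv,z):
    r=ray(c,uv);z=np.broadcast_to(z,len(r));return c['origin']+r*((z-c['origin'][2])/r[:,2])[:,None]
def proj(c,P):
    q=(np.atleast_2d(P)-c['origin'])@c['rotation'];x=q[:,0]/-q[:,2];y=-q[:,1]/-q[:,2]
    s=1+c['k1']*(x*x+y*y);k,_=K(c);return np.c_[k[0,0]*x*s+k[0,2],k[1,1]*y*s+k[1,2]]
E
python3 - <<'E'
from h import *
o=robot.get_obs();print(o['time'],o['tool_pos'],o['tool_rot'],o['finger_gap'])
ims=[]
for n in ['scene','top']:
    c=cam(n);print(n,c['vertical_fov'],c['cx'],c['cy'],c['k1'],c['origin'],c['rotation'].round(3).tolist())
    cv2.imwrite(f'pics/{n}0.png',cv2.resize(c['frame'],(800,600),interpolation=cv2.INTER_CUBIC))
    cv2.imwrite(f'raw_{n}.png',c['frame'])
E
```

```text
pics
0.0 [0.26553878 0.61981474 0.25194749] [-3.13930542e+00 -8.02464071e-05  2.73679103e+00] 0.9990010256864589Traceback (most recent call last):
  File "<stdin>", line 5, in <module>
  File "h.py", line 9, in cam
    c['origin']=np.array(c['origin']);c['rotation']=np.array(c['rotation']).reshape(3,3)
                                                    ~~~~~~~~~~~~~~~~~~~~~~~~~~~~~~~^^^^^
ValueError: cannot reshape array of size 3 into shape (3,3)
```

```bash
python3 - <<'E'
s=open('h.py').read()
s=s.replace("c['rotation']=np.array(c['rotation']).reshape(3,3)","r=np.array(c['rotation']);c['rotation']=r if r.ndim==2 else R.from_euler('xyz',r).as_matrix()")
s=s.replace("        from scipy.spatial.transform import Rotation as R\n","").replace("import numpy as np, cv2","import numpy as np, cv2\nfrom scipy.spatial.transform import Rotation as R")
open('h.py','w').write(s)
E
python3 - <<'E'
from h import *
for n in ['scene','top','wrist']:
    c=cam(n);print(n,c['vertical_fov'],c['cx'],c['cy'],c['k1'],c['origin'],c['rotation'].round(3).tolist())
    cv2.imwrite(f'pics/{n}0.png',cv2.resize(c['frame'],(800,600),interpolation=cv2.INTER_CUBIC))
    np.save(f'{n}.npy',c,allow_pickle=True)
E
```

```text
scene 51.081681773487205 259.16190088606163 186.04205854544344 -0.09280190034946982 [1.17340793 0.02254162 1.00856655] [[-0.042, -0.787, 0.616], [0.999, -0.04, 0.018], [0.01, 0.616, 0.788]]
top 54.12384702234248 255.267572615678 191.89944081232218 -0.12766640522559342 [ 0.45205962 -0.02166548  1.28415302] [[0.013, 0.997, -0.071], [-1.0, 0.011, -0.022], [-0.021, 0.071, 0.997]]
wrist 66.27415857118876 253.75567424013468 188.66123930998597 -0.01916301796884764 [0.18788794 0.65308886 0.37154553] [[0.394, -0.868, -0.301], [0.919, 0.371, 0.132], [-0.003, -0.328, 0.945]]
```

View pics/scene0.png

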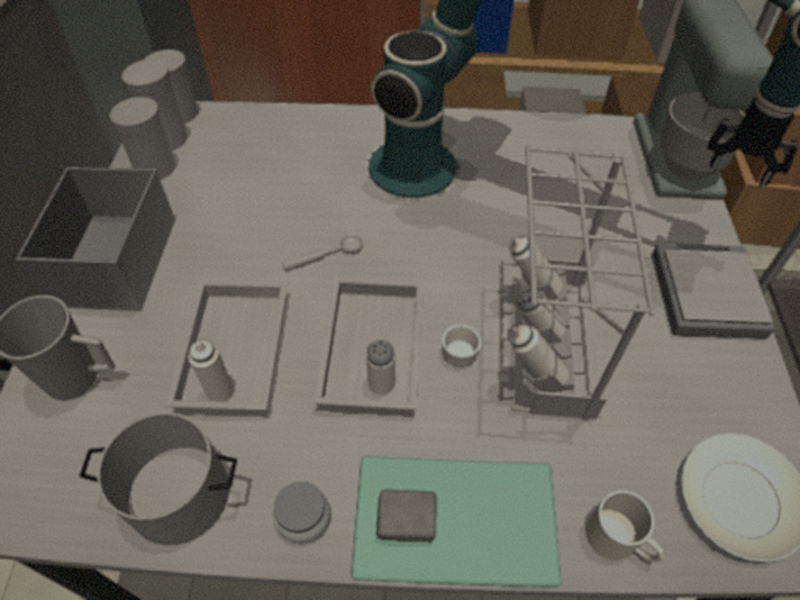

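View pics/top0.png

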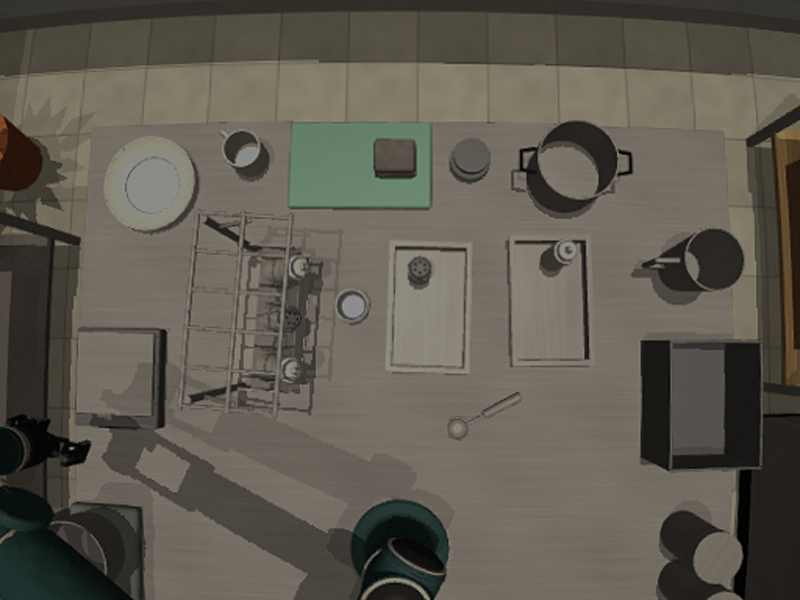

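```bash
cat > m1.py <<'E'
from h import *
S=np.load('scene.npy',allow_pickle=True).item();T=np.load('top.npy',allow_pickle=True).item()
r=lambda p:(np.array(p,float)+.5)/1.5625-.5
E
python3 - <<'E'
from m1 import *
print('rod top ends',onz(T,r([[293,213],[275,413]]),.336).round(3).tolist())
print('rod scene ends',onz(S,r([[527,150],[535,304]]),.336).round(3).tolist())
print('tips top A,B',onz(T,r([[299,266],[289,370]]),.175).round(3).tolist(), onz(T,r([[289,319]]),.14).round(3))
print('near tray top',onz(T,r([[389,242],[471,243],[469,373],[387,371]]),.04).round(3).tolist())
print('near tray scene',onz(S,r([[335,283],[418,285],[415,412],[318,410]]),.04).round(3).tolist())
print('far tray top',onz(T,r([[510,236],[590,237],[593,365],[511,366]]),.04).round(3).tolist())
print('far tray scene',onz(S,r([[205,286],[288,287],[270,413],[175,411]]),.04).round(3).tolist())
print('homes top',onz(T,r([[421,266]]),.116).round(3),onz(T,r([[567,249]]),.16).round(3),'ram',onz(T,r([[352,306]]),.045).round(3))
print('homes scene',onz(S,r([[379,348]]),.116).round(3),onz(S,r([[203,346]]),.155).round(3),'ram',onz(S,r([[461,341]]),.045).round(3))
a=cv2.resize(S['frame'][90:270,315:420],None,fx=3.3,fy=3.3,interpolation=2)
b=cv2.resize(T['frame'][130:270,110:225],None,fx=3.9,fy=3.9,interpolation=2)
m=np.zeros((600,800,3),np.uint8);m[:a.shape[0],:a.shape[1]]=a;m[:b.shape[0],350:350+b.shape[1]]=b
cv2.imwrite('pics/crop.png',cv2.convertScaleAbs(m,alpha=1.5))
E
```

```text
rod top ends [[0.662, 0.176, 0.336], [0.334, 0.198, 0.336]]
rod scene ends [[0.338, 0.198, 0.336], [0.661, 0.183, 0.336]]
tips top A,B [[0.595, 0.195, 0.175], [0.396, 0.21, 0.175]] [[0.494 0.219 0.14 ]]
near tray top [[0.665, 0.029, 0.04], [0.665, -0.147, 0.04], [0.388, -0.144, 0.04], [0.39, 0.029, 0.04]]
near tray scene [[0.403, -0.14, 0.04], [0.4, 0.025, 0.04], [0.677, 0.028, 0.04], [0.682, -0.138, 0.04]]
far tray top [[0.681, -0.231, 0.04], [0.682, -0.405, 0.04], [0.407, -0.409, 0.04], [0.404, -0.233, 0.04]]
far tray scene [[0.424, -0.397, 0.04], [0.418, -0.231, 0.04], [0.692, -0.219, 0.04], [0.698, -0.385, 0.04]]
homes top [[ 0.604 -0.039  0.116]] [[ 0.636 -0.322  0.16 ]] ram [[0.527 0.105 0.045]]
homes scene [[ 0.6   -0.037  0.116]] [[ 0.636 -0.321  0.155]] ram [[0.531 0.108 0.045]]
```

View pics/crop.png

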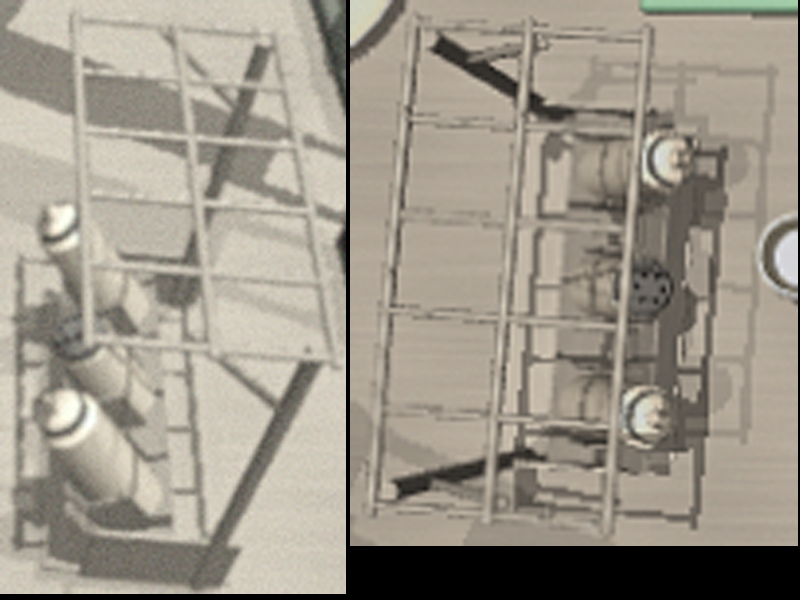

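```bash
cat >> m1.py <<'E'
sc=lambda p:(np.array(p,float)+.5)/3.3-.5+[315,90]
tc=lambda p:(np.array(p,float)-[350,0]+.5)/3.9-.5+[110,130]
def tri(a,b):
    o1,d1,o2,d2=S['origin'],ray(S,[sc(a)])[0],T['origin'],ray(T,[tc(b)])[0]
    t=np.linalg.lstsq(np.c_[d1,-d2],o2-o1,rcond=None)[0];p,q=o1+t[0]*d1,o2+t[1]*d2
    return ((p+q)/2).round(4),np.linalg.norm(p-q).round(4)
E
python3 - <<'E'
from m1 import *
print('tipfar(x big)',tri([48,400],[690,157]),'cap',tri([68,410],[667,160]))
print('tipnear',tri([57,206],[663,413]),'cap',tri([60,218],[643,415]))
print('shaker',tri([63,335],[648,288]))
y=np.radians(90-3.4);ex=np.array([np.cos(y),np.sin(y),0]);ey=np.array([-np.sin(y),np.cos(y),0]);o=np.array([.5015,.229,0]);ez=np.array([0,0,1])
for px in (0.04,.055,.07):
  for k,L in ((-.1,.162),(0,.116),(.1,.162)):
    f=o+ex*px+ey*k+ez*.05;ax=-ex*np.sin(np.radians(35))+ez*np.cos(np.radians(35))
    P=np.array([f+ax*L,f+ax*(.143 if L>.13 else .095)])
    print(px,k,P[0].round(3),'scene',((proj(S,P)-[315,90])*3.3).round(0).tolist(),'top',((proj(T,P)-[110,130])*3.9+[350,0]).round(0).tolist())
E
```

```text
tipfar(x big) (array([0.5948, 0.1801, 0.1783]), np.float64(0.0049)) cap (array([0.594, 0.199, 0.165]), np.float64(0.0021))
tipnear (array([0.4   , 0.1971, 0.1859]), np.float64(0.0094)) cap (array([0.3973, 0.2091, 0.1694]), np.float64(0.0038))
shaker (array([0.4958, 0.2125, 0.1331]), np.float64(0.0085))
0.04 -0.1 [0.598 0.17  0.183] scene [[32.0, 399.0], [43.0, 412.0]] top [[697.0, 150.0], [687.0, 152.0]]
0.04 0 [0.5   0.203 0.145] scene [[58.0, 328.0], [69.0, 342.0]] top [[662.0, 281.0], [651.0, 281.0]]
0.04 0.1 [0.399 0.182 0.183] scene [[32.0, 206.0], [42.0, 219.0]] top [[676.0, 413.0], [665.0, 411.0]]
0.055 -0.1 [0.599 0.185 0.183] scene [[52.0, 401.0], [63.0, 413.0]] top [[678.0, 149.0], [668.0, 151.0]]
0.055 0 [0.501 0.217 0.145] scene [[76.0, 330.0], [87.0, 344.0]] top [[643.0, 280.0], [632.0, 279.0]]
0.055 0.1 [0.399 0.197 0.183] scene [[50.0, 207.0], [60.0, 221.0]] top [[656.0, 412.0], [646.0, 410.0]]
0.07 -0.1 [0.6   0.2   0.183] scene [[71.0, 402.0], [82.0, 415.0]] top [[658.0, 148.0], [649.0, 150.0]]
0.07 0 [0.502 0.232 0.145] scene [[94.0, 331.0], [105.0, 345.0]] top [[624.0, 278.0], [614.0, 278.0]]
0.07 0.1 [0.4   0.212 0.183] scene [[67.0, 209.0], [77.0, 222.0]] top [[637.0, 410.0], [627.0, 408.0]]
```

Request:
jog_arm:
  steps:
    - {"dz":0.5}
    - {"dz":1.0}
    - {"dz":1.0}
  hand: 85
  grip_force: 50

```text
validation failed for argument at $.st...
```

Request:
jog_arm:
  steps:
    - {"dz":0.5}
    - {"dz":1.0}
    - {"dz":1.0,"az":-0.1,"dy":-0.4}
    - {"dz":1.0,"az":-0.2,"dx":0.2,"dy":-0.8}
    - {"dz":1.0,"az":-0.25,"dx":0.3,"dy":-1.0}

```text
validation failed for argument at $.st...
```

Request:
jog_arm:
  steps:
    - {"dx":0.2,"dy":-0.5,"az":-0.1}
    - {"dx":0.4,"dy":-1.0,"az":-0.2}

```text
validation failed for argument at $.st...
```

Request:
jog_arm:
  steps:
    - {"dx":0.2,"dy":-0.5,"az":-0.1}
    - {"dx":0.4,"dy":-1.0,"az":-0.2}

```text
validation failed for argument at $.st...
```

Request:
jog_arm:
  steps:
    - {"dx":0.2,"dy":-0.5,"az":-0.1}
    - {"dx":0.4,"dy":-1.0,"az":-0.137}

```text
validation failed for argument at $.st...
```

Request:
jog_arm:
  steps:
    - {"dx":0.3,"dy":-0.5}
    - {"dx":0.6,"dy":-1.0}
    - {"dx":0.6,"dy":-1.0}
    - {"dx":0.6,"dy":-1.0}

```text
validation failed for argument at $.st...
```

Request:
jog_arm:
  steps:
    - {"dx":0,"dy":0,"dz":0.5,"ax":0,"ay":0,"az":0}
    - {"dx":0,"dy":0,"dz":1,"ax":0,"ay":0,"az":0}
  hand: 85
  grip_force: 50

```text
time: 0.45
tool_pos: [0.2656, 0.6199, 0.3529]
tool_rot: [-3.139, -0.0, 2.737]
contact_force: [-0.0, 0.5, 0.2]
finger_gap: 0.996
grasp_force: 0.0
```

Request:
jog_arm:
  steps:
    - {"dx":0,"dy":0,"dz":0.5,"ax":0,"ay":0,"az":0}
    - {"dx":0,"dy":-0.1,"dz":1,"ax":0,"ay":0,"az":-0.05}
    - {"dx":0.1,"dy":-0.5,"dz":1,"ax":0,"ay":0,"az":-0.15}
    - {"dx":0.3,"dy":-1,"dz":1,"ax":0,"ay":0,"az":-0.25}

```text
time: 0.95
tool_pos: [0.2957, 0.5202, 0.454]
tool_rot: [3.14, -0.0, 2.341]
contact_force: [0.5, -0.6, -0.3]
finger_gap: 0.998
grasp_force: 0.0
```

Request:
jog_arm:
  steps:
    - {"dx":0.2,"dy":-0.5,"dz":0,"ax":0,"ay":0,"az":-0.1}
    - {"dx":0.4,"dy":-1,"dz":0,"ax":0,"ay":0,"az":-0.2}

```text
time: 1.2
tool_pos: [0.3361, 0.4188, 0.4531]
tool_rot: [3.142, 0.0, 2.025]
contact_force: [0.3, -0.2, 0.0]
finger_gap: 0.996
grasp_force: 0.0
```

Request:
jog_arm:
  steps:
    - {"dx":0.2,"dy":-0.5,"dz":0,"ax":0,"ay":0,"az":-0.1}
    - {"dx":0.4,"dy":-1,"dz":0,"ax":0,"ay":0,"az":-0.2}

```text
time: 1.45
tool_pos: [0.3761, 0.3187, 0.4531]
tool_rot: [3.141, 0.0, 1.711]
contact_force: [0.9, -0.5, 0.2]
finger_gap: 0.996
grasp_force: 0.0
```

Request:
jog_arm:
  steps:
    - {"dx":0.2,"dy":-0.5,"dz":0,"ax":0,"ay":0,"az":-0.07}
    - {"dx":0.4,"dy":-1,"dz":0,"ax":0,"ay":0,"az":-0.137}

```text
time: 1.7
tool_pos: [0.416, 0.2187, 0.4532]
tool_rot: [3.141, -0.0, 1.497]
contact_force: [1.9, 0.4, 0.5]
finger_gap: 0.993
grasp_force: 0.0
```

Request:
jog_arm:
  steps:
    - {"dx":0.4,"dy":-0.5,"dz":0,"ax":0,"ay":0,"az":0}
    - {"dx":0.8,"dy":-1,"dz":0,"ax":0,"ay":0,"az":0}

```text
time: 1.95
tool_pos: [0.4945, 0.1212, 0.4535]
tool_rot: [3.141, -0.001, 1.501]
contact_force: [0.9, 0.5, 0.3]
finger_gap: 0.995
grasp_force: 0.0
```

Request:
jog_arm:
  steps:
    - {"dx":0.2,"dy":-0.4,"dz":0,"ax":0.1,"ay":-0.007,"az":0}
    - {"dx":0.4,"dy":-0.7,"dz":0,"ax":0.2,"ay":-0.014,"az":0}
    - {"dx":0.6,"dy":-0.7,"dz":0,"ax":0.3,"ay":-0.021,"az":0}
    - {"dx":0.6,"dy":-0.7,"dz":0,"ax":0.388,"ay":-0.027,"az":0}
    - {"dx":0.6,"dy":-0.7,"dz":0,"ax":0.388,"ay":-0.027,"az":0}
    - {"dx":0.6,"dy":-0.7,"dz":0,"ax":0.388,"ay":-0.027,"az":0}

```text
time: 2.7
tool_pos: [0.5539, 0.053, 0.4536]
tool_rot: [-3.141, -0.609, 1.501]
contact_force: [0.9, -0.9, 0.3]
finger_gap: 0.99
grasp_force: 0.0
```

```bash
python3 - <<'E'
from h import *
o=robot.get_obs();print(o['time'],o['tool_pos'],o['tool_rot'],o['qpos'])
c=cam('wrist');np.save('w1.npy',c,allow_pickle=True);print(c['origin'])
cv2.imwrite('pics/w1.png',cv2.convertScaleAbs(cv2.resize(c['frame'],(800,600),interpolation=2),alpha=1.4))
E
```

```text
2.7 [0.55385052 0.05295412 0.45356407] [-3.14142056 -0.60895227  1.50068487] [-0.28566319 -0.0159759   1.66034563  0.5941535   1.63272342 -0.21917934]
[0.55367184 0.05288777 0.59949388]
```

View pics/w1.png

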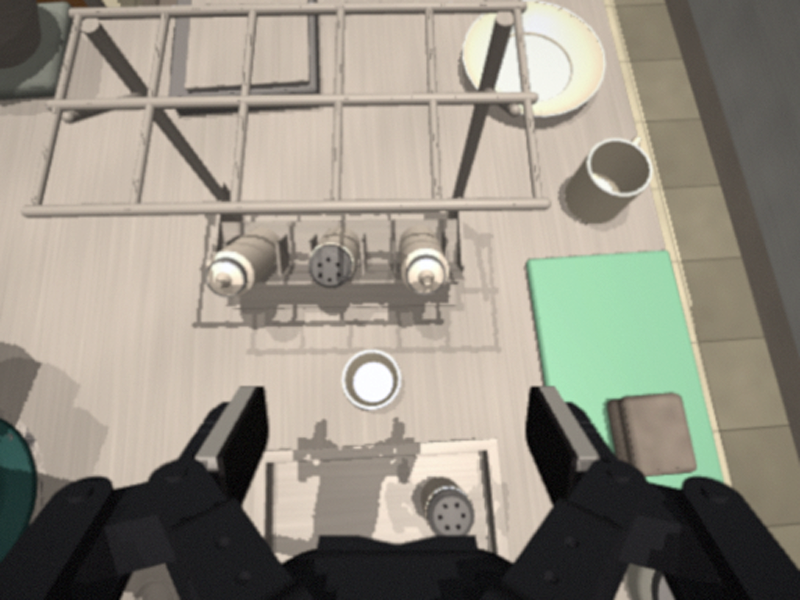

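```bash
cat > model.py <<'E'
from m1 import *
W=np.load('w1.npy',allow_pickle=True).item()
def rack(x,y,deg,px):
    a=np.radians(deg);ex=np.array([np.cos(a),np.sin(a),0]);ey=np.array([-np.sin(a),np.cos(a),0]);ez=np.array([0,0,1.])
    ax=-ex*np.sin(np.radians(35))+ez*np.cos(np.radians(35))
    return np.array([x,y,0])+ex*px+ez*.05,ex,ey,ax
E
python3 - <<'E'
from model import *
from scipy.optimize import least_squares
print('rod',onz(W,r([[25,211],[550,204]]),.336).round(4).tolist())
print('tips',onz(W,r([[226,280],[428,282]]),.183).round(4).tolist(),onz(W,r([[331,267]]),.145).round(4))
# joint fit of rack pose to picked points
def res(v):
    o,ex,ey,ax=rack(v[0],v[1],v[2],v[3])
    b=o-ex*v[3]-[0,0,.05]
    e1=b-ex*.04+ey*.165+np.array([0,0,.336]);e2=e1-ey*.33
    P=np.array([e1,e2,o+ey*.1+ax*.162,o-ey*.1+ax*.162,o+ax*.116])
    q=[proj(W,P)-r([[25,211],[550,204],[226,280],[428,282],[331,267]]),
       proj(T,P)-np.vstack([r([[275,413],[293,213]]),tc([[663,413],[690,157],[648,288]])]),
       proj(S,P)-np.vstack([r([[527,150],[535,304]]),sc([[57,206],[48,400],[63,335]])])]
    return np.ravel(q)
s=least_squares(res,[.4985,.229,86,.051],x_scale=[.01,.01,1,.01],loss='soft_l1');print(s.x,res(s.x).reshape(3,5,2).round(1).tolist())
print('tray near back edge',onz(W,r([[262,452],[497,440]]),.04).round(3).tolist(),'ram',onz(W,r([[371,379]]),.045).round(3))
E
```

```text
rod [[0.327, 0.1989, 0.336], [0.6601, 0.1798, 0.336]]
tips [[0.4011, 0.1961, 0.183], [0.5928, 0.1806, 0.183]] [[0.4966 0.2157 0.145 ]]
[4.98006721e-01 2.29000416e-01 8.66369919e+01 5.20485743e-02] [[[3.9, -0.1], [0.3, 0.4], [-3.5, 1.6], [1.7, -1.2], [0.3, 0.7]], [[-0.4, 1.2], [-1.1, 0.7], [-0.4, 1.3], [-1.8, -0.4], [-0.0, -0.6]], [[0.2, -1.8], [-1.5, -0.3], [-3.0, -0.2], [0.2, -0.7], [3.0, -2.3]]]
tray near back edge [[0.396, 0.033, 0.04], [0.669, 0.027, 0.04]] ram [[0.527 0.107 0.045]]
```

Request:
jog_arm:
  steps:
    - {"dx":0.1,"dy":0.1,"dz":-0.5,"ax":0,"ay":0,"az":0}
    - {"dx":0.2,"dy":0.2,"dz":-1,"ax":0,"ay":0,"az":0}

```text
time: 3.0
tool_pos: [0.5748, 0.0742, 0.3545]
tool_rot: [3.135, -0.608, 1.507]
contact_force: [0.2, -0.5, -0.1]
finger_gap: 0.99
grasp_force: 0.0
```

Request:
jog_arm:
  steps:
    - {"dx":0.1,"dy":0.4,"dz":-0.4,"ax":0,"ay":0,"az":0}
    - {"dx":0.17,"dy":0.7,"dz":-0.8,"ax":0,"ay":0,"az":0}
    - {"dx":0.17,"dy":0.7,"dz":-1,"ax":0,"ay":0,"az":0}
    - {"dx":0.17,"dy":0.7,"dz":-1,"ax":0,"ay":0,"az":0}

```text
time: 3.5
tool_pos: [0.5899, 0.1437, 0.2524]
tool_rot: [-3.139, -0.61, 1.501]
contact_force: [0.1, 0.0, 0.9]
finger_gap: 0.999
grasp_force: 0.0
```

```bash
python3 - <<'E'
from h import *
o=robot.get_obs();print(o['time'],o['tool_pos'],o['tool_rot'],o['contact_force'])
c=cam('wrist');np.save('w2.npy',c,allow_pickle=True);print(c['origin'])
t=o['tool_pos'];z=R.from_euler('xyz',o['tool_rot']).as_matrix()[:,2]
P=np.array([t+z*k for k in (.0,.068,.111,.2)]);print(proj(c,P).round(0).tolist())
f=cv2.convertScaleAbs(cv2.resize(c['frame'],(800,600),interpolation=2),alpha=1.4)
for p in proj(c,P):cv2.circle(f,tuple(int(v) for v in (p+.5)*1.5625),3,(0,0,255),-1)
cv2.imwrite('pics/w2.png',f)
E
```

```text
3.5 [0.5899127  0.14365733 0.25239192] [-3.1386872  -0.610067    1.50142923] [0.1171669  0.03356846 0.85219833]
[0.59005133 0.14340474 0.39832151]
[[254.0, 271.0], [254.0, 213.0], [254.0, 192.0], [254.0, 165.0]]
```

View pics/w2.png

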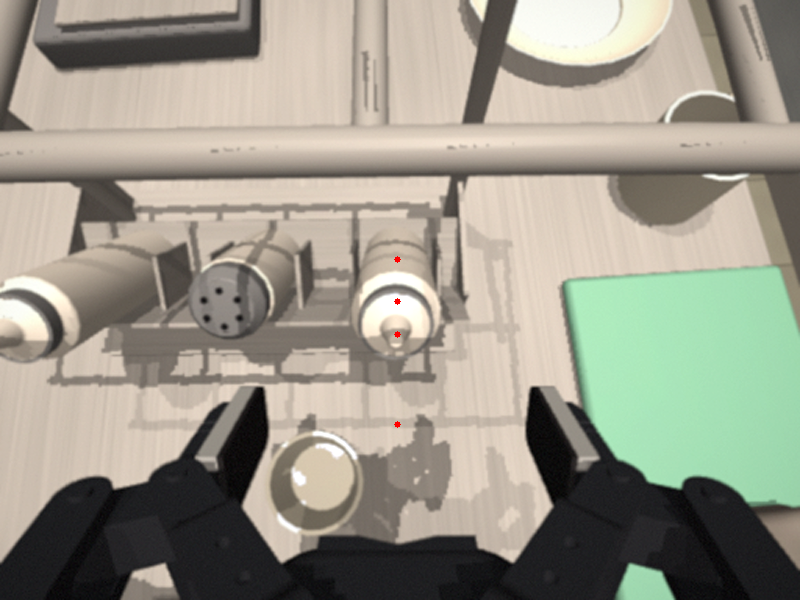

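Request:
jog_arm:
  steps:
    - {"dx":0,"dy":0,"dz":-0.2,"ax":0,"ay":0,"az":0}
    - {"dx":0.03,"dy":0.14,"dz":-0.38,"ax":0,"ay":0,"az":0}
    - {"dx":0.03,"dy":0.28,"dz":-0.55,"ax":0,"ay":0,"az":0}
    - {"dx":0.04,"dy":0.4,"dz":-0.72,"ax":0,"ay":0,"az":0}
    - {"dx":0.05,"dy":0.52,"dz":-0.88,"ax":0,"ay":0,"az":0}
    - {"dx":0.05,"dy":0.6,"dz":-1,"ax":0,"ay":0,"az":0}
    - {"dx":0.05,"dy":0.6,"dz":-1,"ax":0,"ay":0,"az":0}

```text
time: 4.42
tool_pos: [0.595, 0.2034, 0.1518]
tool_rot: [-3.138, -0.611, 1.5]
contact_force: [-0.4, -0.3, 0.3]
finger_gap: 0.992
grasp_force: 0.0
```

Request:
jog_arm:
  steps:
    - {"dx":0,"dy":0.02,"dz":-0.04,"ax":0,"ay":0,"az":0}
    - {"dx":0,"dy":0.02,"dz":-0.04,"ax":0,"ay":0,"az":0}
    - {"dx":0,"dy":0.02,"dz":-0.04,"ax":0,"ay":0,"az":0}
    - {"dx":0,"dy":0.02,"dz":-0.04,"ax":0,"ay":0,"az":0}
    - {"dx":0,"dy":0.02,"dz":-0.04,"ax":0,"ay":0,"az":0}
    - {"dx":0,"dy":0.02,"dz":-0.04,"ax":0,"ay":0,"az":0}
  hand: 40
  grip_force: 50

```text
time: 5.18
tool_pos: [0.5961, 0.2047, 0.1499]
tool_rot: [3.141, -0.611, 1.501]
contact_force: [-3.1, -3.7, 5.3]
finger_gap: 0.573
grasp_force: 51.7
```

```bash
python3 - <<'E'
from h import *
o=robot.get_obs();print(o['time'],o['tool_pos'],o['tool_rot'],o['contact_force'],o['finger_gap'],o['grasp_force'])
c=cam('wrist');np.save('w3.npy',c,allow_pickle=True)
f=cv2.convertScaleAbs(cv2.resize(c['frame'],(800,600),interpolation=2),alpha=1.4)
cv2.imwrite('pics/w3.png',f)
E
```

```text
5.175 [0.59608382 0.20466006 0.14986359] [ 3.14146344 -0.611063    1.50091855] [-3.07514129 -3.72227082  5.31878056] 0.5731295993377006 51.74003720283508
```

View pics/w3.png

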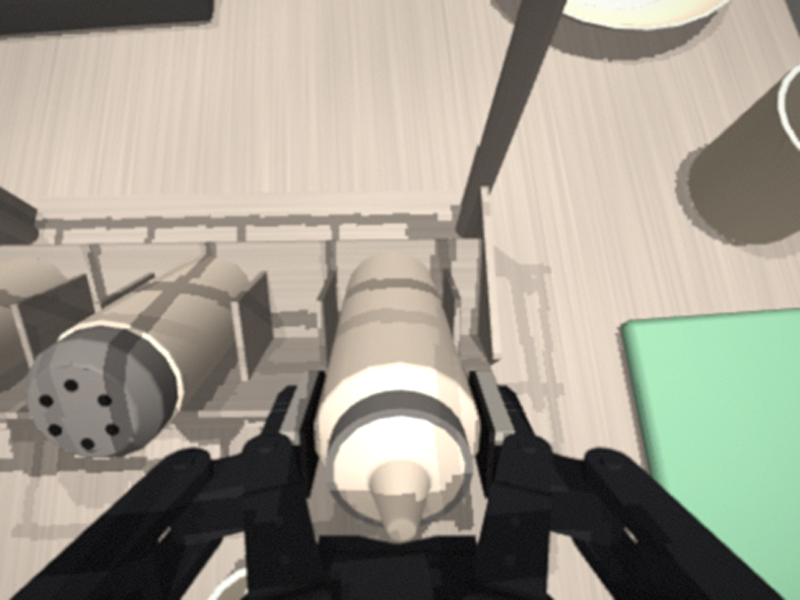

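Request:
jog_arm:
  steps:
    - {"dx":0,"dy":-0.03,"dz":0.05,"ax":0,"ay":0,"az":0}
    - {"dx":-0.01,"dy":-0.1,"dz":0.14,"ax":0,"ay":0,"az":0}
    - {"dx":-0.01,"dy":-0.18,"dz":0.26,"ax":0,"ay":0,"az":0}
    - {"dx":-0.02,"dy":-0.28,"dz":0.4,"ax":0,"ay":0,"az":0}
    - {"dx":-0.02,"dy":-0.39,"dz":0.56,"ax":0,"ay":0,"az":0}
    - {"dx":-0.03,"dy":-0.5,"dz":0.72,"ax":0,"ay":0,"az":0}
    - {"dx":-0.04,"dy":-0.61,"dz":0.88,"ax":0,"ay":0,"az":0}
    - {"dx":-0.04,"dy":-0.7,"dz":1,"ax":0,"ay":0,"az":0}

```text
time: 6.22
tool_pos: [0.5922, 0.1339, 0.2508]
tool_rot: [3.141, -0.611, 1.501]
contact_force: [0.5, 0.0, -1.6]
finger_gap: 0.575
grasp_force: 51.8
```

Request:
jog_arm:
  steps:
    - {"dx":0,"dy":-0.2,"dz":0.2,"ax":0,"ay":0,"az":0}
    - {"dx":-0.02,"dy":-0.4,"dz":0.4,"ax":0,"ay":0,"az":0}
    - {"dx":-0.04,"dy":-0.6,"dz":0.6,"ax":-0.06,"ay":0.004,"az":0}
    - {"dx":-0.05,"dy":-0.8,"dz":0.7,"ax":-0.13,"ay":0.009,"az":0}
    - {"dx":-0.05,"dy":-1,"dz":0.7,"ax":-0.2,"ay":0.014,"az":0}

```text
time: 6.85
tool_pos: [0.5874, 0.0335, 0.3215]
tool_rot: [3.139, -0.293, 1.5]
contact_force: [-0.1, -0.2, -2.4]
finger_gap: 0.573
grasp_force: 51.9
```

Request:
jog_arm:
  steps:
    - {"dx":-0.03,"dy":-0.25,"dz":0,"ax":-0.07,"ay":0.005,"az":0}
    - {"dx":-0.06,"dy":-0.5,"dz":0,"ax":-0.13,"ay":0.009,"az":0}
    - {"dx":-0.09,"dy":-0.75,"dz":0,"ax":-0.189,"ay":0.013,"az":0}
    - {"dx":-0.12,"dy":-1,"dz":0,"ax":-0.189,"ay":0.013,"az":0}

```text
time: 7.35
tool_pos: [0.5747, -0.0645, 0.3197]
tool_rot: [-3.141, 0.001, 1.502]
contact_force: [-0.1, -0.4, -2.0]
finger_gap: 0.57
grasp_force: 51.9
```

Request:
jog_arm:
  steps:
    - {"dx":-0.03,"dy":-0.25,"dz":0,"ax":0,"ay":0,"az":0}
    - {"dx":-0.07,"dy":-0.5,"dz":0,"ax":0,"ay":0,"az":0}
    - {"dx":-0.1,"dy":-0.75,"dz":0,"ax":0,"ay":0,"az":0}
    - {"dx":-0.14,"dy":-1,"dz":0,"ax":0,"ay":0,"az":0}

```text
time: 7.85
tool_pos: [0.5604, -0.1659, 0.3194]
tool_rot: [-3.141, 0.001, 1.5]
contact_force: [0.2, -0.5, -2.1]
finger_gap: 0.569
grasp_force: 51.9
```

Request:
jog_arm:
  steps:
    - {"dx":-0.03,"dy":-0.25,"dz":0,"ax":0,"ay":0,"az":0}
    - {"dx":-0.07,"dy":-0.5,"dz":0,"ax":0,"ay":0,"az":0}
    - {"dx":-0.1,"dy":-0.75,"dz":0,"ax":0,"ay":0,"az":0}
    - {"dx":-0.12,"dy":-1,"dz":0,"ax":0,"ay":0,"az":0}
    - {"dx":-0.12,"dy":-1,"dz":0,"ax":0,"ay":0,"az":0}
    - {"dx":-0.12,"dy":-1,"dz":0,"ax":0,"ay":0,"az":0}

```text
time: 8.6
tool_pos: [0.5487, -0.2647, 0.3192]
tool_rot: [-3.141, 0.0, 1.5]
contact_force: [-1.1, -0.5, -0.9]
finger_gap: 0.574
grasp_force: 51.9
```

```bash
python3 - <<'E'
from h import *
o=robot.get_obs();print(o['time'],o['tool_pos'],o['tool_rot'],o['contact_force'],o['finger_gap'],o['grasp_force'])
c=cam('wrist');np.save('w4.npy',c,allow_pickle=True)
f=cv2.convertScaleAbs(cv2.resize(c['frame'],(800,600),interpolation=2),alpha=1.4)
cv2.imwrite('pics/w4.png',f)
E
```

```text
8.6 [ 0.54873929 -0.26469474  0.31919242] [-3.14121947e+00  2.63068906e-04  1.49992148e+00] [-1.12610671 -0.45417118 -0.92663894] 0.5739312095791104 51.85905575752258
```

View pics/w4.png

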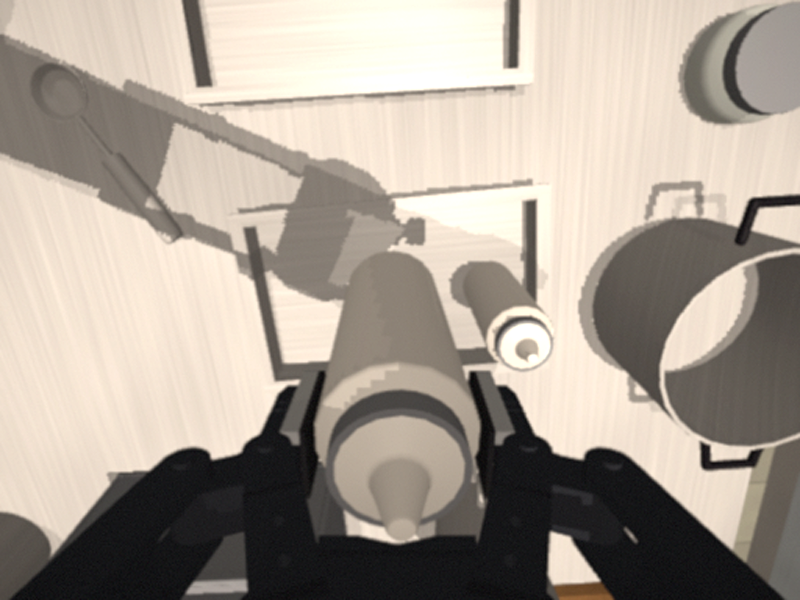

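```bash
python3 - <<'E'
from m1 import *
W=np.load('w4.npy',allow_pickle=True).item()
print(onz(W,r([[232,222],[549,186],[272,381]]),.04).round(3).tolist(),onz(W,r([[534,357]]),.165).round(3),'near tray',onz(W,r([[190,103],[532,83]]),.04).round(3).tolist())
E
```

```text
[[0.406, -0.242, 0.04], [0.681, -0.23, 0.04], [0.416, -0.4, 0.04]] [[ 0.636 -0.326  0.165]] near tray [[0.39, -0.144, 0.04], [0.665, -0.149, 0.04]]
```

Request:
jog_arm:
  steps:
    - {"dx":0.02,"dy":-0.28,"dz":0,"ax":0,"ay":0,"az":0}
    - {"dx":0.02,"dy":-0.56,"dz":-0.1,"ax":0,"ay":0,"az":0}
    - {"dx":0.02,"dy":-0.56,"dz":-0.4,"ax":0,"ay":0,"az":0}
    - {"dx":0.02,"dy":-0.56,"dz":-0.7,"ax":0,"ay":0,"az":0}
    - {"dx":0.02,"dy":-0.56,"dz":-1,"ax":0,"ay":0,"az":0}

```text
time: 9.28
tool_pos: [0.5512, -0.3201, 0.2186]
tool_rot: [3.141, 0.001, 1.501]
contact_force: [1.1, -0.5, -2.4]
finger_gap: 0.572
grasp_force: 52.0
```

Request:
jog_arm:
  steps:
    - {"dx":0,"dy":0,"dz":-0.25,"ax":0,"ay":0,"az":0}
    - {"dx":0,"dy":0,"dz":-0.45,"ax":0,"ay":0,"az":0}
    - {"dx":0,"dy":0,"dz":-0.62,"ax":0,"ay":0,"az":0}
    - {"dx":0,"dy":0,"dz":-0.75,"ax":0,"ay":0,"az":0}
    - {"dx":0,"dy":0,"dz":-0.82,"ax":0,"ay":0,"az":0}
    - {"dx":0,"dy":0,"dz":-0.85,"ax":0,"ay":0,"az":0}
    - {"dx":0,"dy":0,"dz":-0.85,"ax":0,"ay":0,"az":0}
    - {"dx":0,"dy":0,"dz":-0.85,"ax":0,"ay":0,"az":0}

```text
time: 10.28
tool_pos: [0.5513, -0.3215, 0.1351]
tool_rot: [3.14, 0.002, 1.5]
contact_force: [0.4, 0.9, -1.9]
finger_gap: 0.571
grasp_force: 52.0
```

Request:
jog_arm:
  steps:
    - {"dx":0,"dy":0,"dz":-0.01,"ax":0,"ay":0,"az":0}
    - {"dx":0,"dy":0,"dz":-0.02,"ax":0,"ay":0,"az":0}
    - {"dx":0,"dy":0,"dz":-0.03,"ax":0,"ay":0,"az":0}
    - {"dx":0,"dy":0,"dz":-0.04,"ax":0,"ay":0,"az":0}
    - {"dx":0,"dy":0,"dz":-0.04,"ax":0,"ay":0,"az":0}

```text
time: 10.9
tool_pos: [0.5508, -0.3211, 0.1301]
tool_rot: [-3.141, 0.001, 1.501]
contact_force: [-0.9, 0.4, -1.9]
finger_gap: 0.571
grasp_force: 52.0
```

Request:
jog_arm:
  steps:
    - {"dx":0,"dy":0,"dz":-0.01,"ax":0,"ay":0,"az":0}
    - {"dx":0,"dy":0,"dz":-0.02,"ax":0,"ay":0,"az":0}
    - {"dx":0,"dy":0,"dz":-0.02,"ax":0,"ay":0,"az":0}

```text
time: 11.28
tool_pos: [0.5508, -0.3211, 0.1281]
tool_rot: [-3.141, 0.001, 1.501]
contact_force: [0.3, -0.2, -1.7]
finger_gap: 0.569
grasp_force: 52.0
```

Request:
jog_arm:
  steps:
    - {"dx":0,"dy":0,"dz":-0.01,"ax":0,"ay":0,"az":0}
    - {"dx":0,"dy":0,"dz":-0.02,"ax":0,"ay":0,"az":0}
    - {"dx":0,"dy":0,"dz":-0.02,"ax":0,"ay":0,"az":0}

```text
time: 11.65
tool_pos: [0.551, -0.3212, 0.1266]
tool_rot: [3.141, 0.002, 1.501]
contact_force: [-1.3, 0.4, -0.5]
finger_gap: 0.575
grasp_force: 52.2
```

Request:
jog_arm:
  steps:
    - {"dx":0,"dy":0,"dz":-0.01,"ax":0,"ay":0,"az":0}
    - {"dx":0,"dy":0,"dz":-0.015,"ax":0,"ay":0,"az":0}
    - {"dx":0,"dy":0,"dz":-0.015,"ax":0,"ay":0,"az":0}

```text
time: 12.02
tool_pos: [0.551, -0.3215, 0.1265]
tool_rot: [3.141, 0.002, 1.501]
contact_force: [-2.6, 0.9, 7.4]
finger_gap: 0.569
grasp_force: 53.0
```

Request:
jog_arm:
  steps:
    - {"dx":0,"dy":0,"dz":0,"ax":0,"ay":0,"az":0}
    - {"dx":0,"dy":0,"dz":0,"ax":0,"ay":0,"az":0}
    - {"dx":0,"dy":0,"dz":0,"ax":0,"ay":0,"az":0}
    - {"dx":0,"dy":0,"dz":0.1,"ax":0,"ay":0,"az":0}
    - {"dx":0,"dy":0,"dz":0.3,"ax":0,"ay":0,"az":0}
    - {"dx":0,"dy":0,"dz":0.6,"ax":0,"ay":0,"az":0}
    - {"dx":0,"dy":0,"dz":1,"ax":0,"ay":0,"az":0}
  hand: 65

```text
time: 12.9
tool_pos: [0.5507, -0.321, 0.2264]
tool_rot: [-3.141, 0.001, 1.501]
contact_force: [-0.4, -0.4, 0.5]
finger_gap: 0.762
grasp_force: 0.0
```

Request:
jog_arm:
  steps:
    - {"dx":0,"dy":0.2,"dz":0.5,"ax":0,"ay":0,"az":0}
    - {"dx":-0.2,"dy":0.6,"dz":0.8,"ax":0,"ay":0,"az":0}
    - {"dx":-0.4,"dy":1,"dz":1,"ax":0,"ay":0,"az":0}

```text
time: 13.28
tool_pos: [0.5114, -0.2208, 0.3292]
tool_rot: [3.136, 0.003, 1.5]
contact_force: [0.5, 1.1, -0.6]
finger_gap: 0.757
grasp_force: 0.0
```

Request:
jog_arm:
  steps:
    - {"dx":-0.2,"dy":0.5,"dz":0.2,"ax":0,"ay":0,"az":0}
    - {"dx":-0.4,"dy":1,"dz":0.4,"ax":0,"ay":0,"az":0}
  hand: 85

```text
time: 13.52
tool_pos: [0.4702, -0.1199, 0.3675]
tool_rot: [3.138, 0.002, 1.5]
contact_force: [1.0, 0.7, -0.4]
finger_gap: 0.993
grasp_force: 0.0
```

Request:
jog_arm:
  steps:
    - {"dx":-0.2,"dy":0.5,"dz":0.1,"ax":0,"ay":0,"az":0}
    - {"dx":-0.4,"dy":1,"dz":0.1,"ax":0.1,"ay":-0.007,"az":0}

```text
time: 13.78
tool_pos: [0.4306, -0.0178, 0.3785]
tool_rot: [3.135, -0.159, 1.506]
contact_force: [-0.1, 0.5, -1.5]
finger_gap: 0.995
grasp_force: 0.0
```

Request:
jog_arm:
  steps:
    - {"dx":-0.2,"dy":0.3,"dz":0,"ax":0.1,"ay":-0.007,"az":0}
    - {"dx":-0.36,"dy":0.6,"dz":0,"ax":0.2,"ay":-0.014,"az":0}
    - {"dx":-0.36,"dy":0.6,"dz":0,"ax":0.289,"ay":-0.02,"az":0}
    - {"dx":-0.36,"dy":0.6,"dz":0,"ax":0.289,"ay":-0.02,"az":0}
    - {"dx":-0.36,"dy":0.6,"dz":0,"ax":0.289,"ay":-0.02,"az":0}

```text
time: 14.4
tool_pos: [0.3952, 0.0385, 0.3759]
tool_rot: [3.14, -0.608, 1.501]
contact_force: [-0.4, -0.5, 0.4]
finger_gap: 0.995
grasp_force: 0.0
```

```bash
python3 - <<'E'
from h import *
o=robot.get_obs();print(o['time'],o['tool_pos'],o['tool_rot'],o['contact_force'],o['qpos'])
E
```

```text
14.4 [0.39521683 0.03848744 0.37589851] [ 3.13999541 -0.60845557  1.50114346] [-0.39797128 -0.52700447  0.39074937] [-0.42891912 -0.29570036  2.03875974  0.56629127  1.62669618 -0.39282117]
```

Request:
jog_arm:
  steps:
    - {"dx":0,"dy":0.4,"dz":-0.4,"ax":0,"ay":0,"az":0}
    - {"dx":0,"dy":0.8,"dz":-0.8,"ax":0,"ay":0,"az":0}
    - {"dx":0,"dy":1,"dz":-1,"ax":0,"ay":0,"az":0}
    - {"dx":0,"dy":1,"dz":-1,"ax":0,"ay":0,"az":0}

```text
time: 14.9
tool_pos: [0.3936, 0.1405, 0.2741]
tool_rot: [-3.139, -0.61, 1.504]
contact_force: [0.1, -0.0, -0.2]
finger_gap: 0.993
grasp_force: 0.0
```

Request:
jog_arm:
  steps:
    - {"dx":0,"dy":0.03,"dz":-0.2,"ax":0,"ay":0,"az":0}
    - {"dx":0.01,"dy":0.16,"dz":-0.4,"ax":0,"ay":0,"az":0}
    - {"dx":0.02,"dy":0.29,"dz":-0.58,"ax":0,"ay":0,"az":0}
    - {"dx":0.03,"dy":0.42,"dz":-0.75,"ax":0,"ay":0,"az":0}
    - {"dx":0.03,"dy":0.5,"dz":-0.88,"ax":0,"ay":0,"az":0}
    - {"dx":0.04,"dy":0.58,"dz":-1,"ax":0,"ay":0,"az":0}
    - {"dx":0.04,"dy":0.58,"dz":-1,"ax":0,"ay":0,"az":0}

```text
time: 15.78
tool_pos: [0.3986, 0.1971, 0.1743]
tool_rot: [-3.14, -0.611, 1.5]
contact_force: [-0.3, 0.3, 0.5]
finger_gap: 0.999
grasp_force: 0.0
```

```bash
python3 - <<'E'
from h import *
o=robot.get_obs();print(o['time'],o['tool_pos'],o['tool_rot'],o['contact_force'],o['qpos'])
c=cam('wrist');f=cv2.convertScaleAbs(cv2.resize(c['frame'],(800,600),interpolation=2),alpha=1.4)
cv2.imwrite('pics/w5.png',f)
E
```

```text
15.775 [0.39860301 0.19706863 0.17428089] [-3.13959184 -0.61071505  1.50034347] [-0.3119265   0.27621066  0.48114776] [-0.0367717  -0.16599172  2.32568432  0.70649072  1.08214571 -0.34134845]
```

View pics/w5.png

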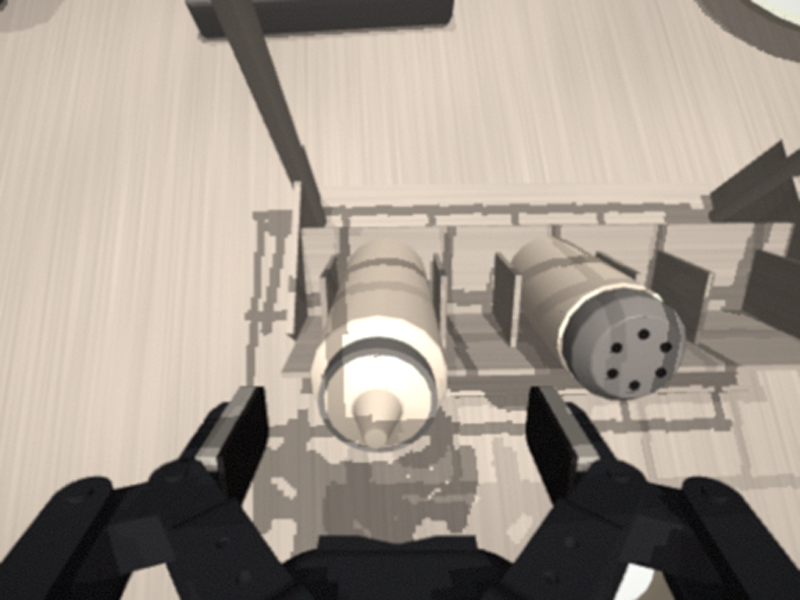

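Request:
jog_arm:
  steps:
    - {"dx":-0.06,"dy":0,"dz":0,"ax":0,"ay":0,"az":0}
    - {"dx":-0.06,"dy":0.09,"dz":-0.12,"ax":0,"ay":0,"az":0}
    - {"dx":-0.06,"dy":0.18,"dz":-0.24,"ax":0,"ay":0,"az":0}
    - {"dx":-0.06,"dy":0.18,"dz":-0.24,"ax":0,"ay":0,"az":0}

```text
time: 16.32
tool_pos: [0.3914, 0.2154, 0.1492]
tool_rot: [-3.137, -0.611, 1.499]
contact_force: [0.2, 0.8, 0.0]
finger_gap: 0.996
grasp_force: 0.0
```

Request:
jog_arm:
  steps:
    - {"dx":0,"dy":0,"dz":0,"ax":0,"ay":0,"az":0}
    - {"dx":0,"dy":0,"dz":0,"ax":0,"ay":0,"az":0}
    - {"dx":0,"dy":0,"dz":0,"ax":0,"ay":0,"az":0}
    - {"dx":0,"dy":0,"dz":0,"ax":0,"ay":0,"az":0}
    - {"dx":0,"dy":0,"dz":0,"ax":0,"ay":0,"az":0}
    - {"dx":0,"dy":0,"dz":0,"ax":0,"ay":0,"az":0}
  hand: 40
  grip_force: 50

```text
time: 17.08
tool_pos: [0.3934, 0.2146, 0.1514]
tool_rot: [3.141, -0.611, 1.501]
contact_force: [-1.2, -4.9, 5.3]
finger_gap: 0.573
grasp_force: 52.2
```

Request:
jog_arm:
  steps:
    - {"dx":0,"dy":-0.03,"dz":0.05,"ax":0,"ay":0,"az":0}
    - {"dx":-0.01,"dy":-0.1,"dz":0.14,"ax":0,"ay":0,"az":0}
    - {"dx":-0.01,"dy":-0.18,"dz":0.26,"ax":0,"ay":0,"az":0}
    - {"dx":-0.02,"dy":-0.28,"dz":0.4,"ax":0,"ay":0,"az":0}
    - {"dx":-0.02,"dy":-0.39,"dz":0.56,"ax":0,"ay":0,"az":0}
    - {"dx":-0.03,"dy":-0.5,"dz":0.72,"ax":0,"ay":0,"az":0}
    - {"dx":-0.04,"dy":-0.61,"dz":0.88,"ax":0,"ay":0,"az":0}
    - {"dx":-0.04,"dy":-0.7,"dz":1,"ax":0,"ay":0,"az":0}

```text
time: 18.08
tool_pos: [0.3891, 0.1437, 0.2519]
tool_rot: [3.14, -0.61, 1.501]
contact_force: [0.5, -0.1, -2.3]
finger_gap: 0.566
grasp_force: 52.1
```

Request:
jog_arm:
  steps:
    - {"dx":0,"dy":-0.2,"dz":0.2,"ax":0,"ay":0,"az":0}
    - {"dx":0.02,"dy":-0.4,"dz":0.4,"ax":0,"ay":0,"az":0}
    - {"dx":0.1,"dy":-0.6,"dz":0.6,"ax":-0.06,"ay":0.004,"az":0}
    - {"dx":0.2,"dy":-0.8,"dz":0.7,"ax":-0.13,"ay":0.009,"az":0}
    - {"dx":0.3,"dy":-1,"dz":0.7,"ax":-0.2,"ay":0.014,"az":0}

```text
time: 18.7
tool_pos: [0.4198, 0.0433, 0.3226]
tool_rot: [3.139, -0.292, 1.5]
contact_force: [-0.1, -0.1, -2.3]
finger_gap: 0.57
grasp_force: 52.2
```

Request:
jog_arm:
  steps:
    - {"dx":0.1,"dy":-0.25,"dz":0,"ax":-0.07,"ay":0.005,"az":0}
    - {"dx":0.18,"dy":-0.5,"dz":0,"ax":-0.13,"ay":0.009,"az":0}
    - {"dx":0.25,"dy":-0.75,"dz":0,"ax":-0.189,"ay":0.013,"az":0}
    - {"dx":0.3,"dy":-1,"dz":0,"ax":-0.189,"ay":0.013,"az":0}

```text
time: 19.2
tool_pos: [0.4491, -0.055, 0.3211]
tool_rot: [-3.141, 0.002, 1.502]
contact_force: [-0.3, -0.0, -2.2]
finger_gap: 0.568
grasp_force: 52.2
```

Request:
jog_arm:
  steps:
    - {"dx":0.05,"dy":-0.25,"dz":0,"ax":0,"ay":0,"az":0}
    - {"dx":0.1,"dy":-0.5,"dz":0,"ax":0,"ay":0,"az":0}
    - {"dx":0.14,"dy":-0.75,"dz":0,"ax":0,"ay":0,"az":0}
    - {"dx":0.16,"dy":-1,"dz":0,"ax":0,"ay":0,"az":0}

```text
time: 19.7
tool_pos: [0.4646, -0.1562, 0.3208]
tool_rot: [-3.141, 0.001, 1.499]
contact_force: [0.3, 0.7, -2.8]
finger_gap: 0.57
grasp_force: 52.2
```

Request:
jog_arm:
  steps:
    - {"dx":0,"dy":-0.25,"dz":0,"ax":0,"ay":0,"az":0}
    - {"dx":0,"dy":-0.5,"dz":0,"ax":0,"ay":0,"az":0}
    - {"dx":0,"dy":-0.75,"dz":0,"ax":0,"ay":0,"az":0}
    - {"dx":0,"dy":-1,"dz":0,"ax":0,"ay":0,"az":0}
    - {"dx":0,"dy":-1,"dz":0,"ax":0,"ay":0,"az":0}
    - {"dx":0,"dy":-1,"dz":0,"ax":0,"ay":0,"az":0}

```text
time: 20.45
tool_pos: [0.4646, -0.2549, 0.3206]
tool_rot: [-3.141, 0.0, 1.5]
contact_force: [0.1, 0.2, -1.2]
finger_gap: 0.572
grasp_force: 52.2
```

Request:
jog_arm:
  steps:
    - {"dx":0,"dy":-0.3,"dz":0,"ax":0,"ay":0,"az":0}
    - {"dx":0,"dy":-0.6,"dz":-0.1,"ax":0,"ay":0,"az":0}
    - {"dx":0,"dy":-0.69,"dz":-0.4,"ax":0,"ay":0,"az":0}
    - {"dx":0,"dy":-0.69,"dz":-0.7,"ax":0,"ay":0,"az":0}
    - {"dx":0,"dy":-0.69,"dz":-1,"ax":0,"ay":0,"az":0}

```text
time: 21.08
tool_pos: [0.465, -0.3233, 0.22]
tool_rot: [3.141, 0.001, 1.501]
contact_force: [0.4, 0.4, -2.1]
finger_gap: 0.57
grasp_force: 52.2
```

Request:
jog_arm:
  steps:
    - {"dx":0,"dy":0,"dz":-0.25,"ax":0,"ay":0,"az":0}
    - {"dx":0,"dy":0,"dz":-0.45,"ax":0,"ay":0,"az":0}
    - {"dx":0,"dy":0,"dz":-0.62,"ax":0,"ay":0,"az":0}
    - {"dx":0,"dy":0,"dz":-0.75,"ax":0,"ay":0,"az":0}
    - {"dx":0,"dy":0,"dz":-0.83,"ax":0,"ay":0,"az":0}
    - {"dx":0,"dy":0,"dz":-0.87,"ax":0,"ay":0,"az":0}
    - {"dx":0,"dy":0,"dz":-0.87,"ax":0,"ay":0,"az":0}
    - {"dx":0,"dy":0,"dz":-0.87,"ax":0,"ay":0,"az":0}

```text
time: 22.08
tool_pos: [0.4653, -0.3245, 0.1345]
tool_rot: [3.14, 0.002, 1.5]
contact_force: [0.6, -0.7, -1.8]
finger_gap: 0.566
grasp_force: 52.2
```

Request:
jog_arm:
  steps:
    - {"dx":0,"dy":0,"dz":-0.01,"ax":0,"ay":0,"az":0}
    - {"dx":0,"dy":0,"dz":-0.02,"ax":0,"ay":0,"az":0}
    - {"dx":0,"dy":0,"dz":-0.03,"ax":0,"ay":0,"az":0}
    - {"dx":0,"dy":0,"dz":-0.03,"ax":0,"ay":0,"az":0}

```text
time: 22.58
tool_pos: [0.4648, -0.3241, 0.1306]
tool_rot: [-3.141, 0.001, 1.5]
contact_force: [-0.8, 0.0, -2.1]
finger_gap: 0.573
grasp_force: 52.2
```

Request:
jog_arm:
  steps:
    - {"dx":0,"dy":0,"dz":-0.01,"ax":0,"ay":0,"az":0}
    - {"dx":0,"dy":0,"dz":-0.015,"ax":0,"ay":0,"az":0}
    - {"dx":0,"dy":0,"dz":-0.015,"ax":0,"ay":0,"az":0}

```text
time: 22.95
tool_pos: [0.4649, -0.3241, 0.1292]
tool_rot: [3.142, 0.001, 1.5]
contact_force: [-0.9, 0.8, -1.7]
finger_gap: 0.57
grasp_force: 52.2
```

Request:
jog_arm:
  steps:
    - {"dx":0,"dy":0,"dz":-0.01,"ax":0,"ay":0,"az":0}
    - {"dx":0,"dy":0,"dz":-0.015,"ax":0,"ay":0,"az":0}
    - {"dx":0,"dy":0,"dz":-0.015,"ax":0,"ay":0,"az":0}

```text
time: 23.32
tool_pos: [0.465, -0.3244, 0.1285]
tool_rot: [3.141, 0.002, 1.501]
contact_force: [-2.3, 1.0, 5.3]
finger_gap: 0.571
grasp_force: 52.8
```

Request:
jog_arm:
  steps:
    - {"dx":0,"dy":0,"dz":-0.01,"ax":0,"ay":0,"az":0}
    - {"dx":0,"dy":0,"dz":-0.01,"ax":0,"ay":0,"az":0}

```text
time: 23.58
tool_pos: [0.4651, -0.3246, 0.1285]
tool_rot: [3.141, 0.002, 1.501]
contact_force: [-4.2, 2.0, 9.7]
finger_gap: 0.57
grasp_force: 53.5
```

Request:
jog_arm:
  steps:
    - {"dx":0,"dy":0,"dz":0,"ax":0,"ay":0,"az":0}
    - {"dx":0,"dy":0,"dz":0,"ax":0,"ay":0,"az":0}
    - {"dx":0,"dy":0,"dz":0,"ax":0,"ay":0,"az":0}
    - {"dx":0,"dy":0,"dz":0.1,"ax":0,"ay":0,"az":0}
    - {"dx":0,"dy":0,"dz":0.3,"ax":0,"ay":0,"az":0}
    - {"dx":0,"dy":0,"dz":0.6,"ax":0,"ay":0,"az":0}
    - {"dx":0,"dy":0,"dz":1,"ax":0,"ay":0,"az":0}
  hand: 65

```text
time: 24.45
tool_pos: [0.4644, -0.3237, 0.2272]
tool_rot: [-3.14, 0.001, 1.501]
contact_force: [-0.0, -0.6, -0.5]
finger_gap: 0.763
grasp_force: 0.0
```

Request:
jog_arm:
  steps:
    - {"dx":0,"dy":0.2,"dz":0.5,"ax":0,"ay":0,"az":0}
    - {"dx":0,"dy":0.6,"dz":0.8,"ax":0,"ay":0,"az":0}
    - {"dx":0,"dy":1,"dz":1,"ax":0,"ay":0,"az":0}

```text
time: 24.82
tool_pos: [0.4655, -0.2237, 0.3299]
tool_rot: [3.138, 0.003, 1.5]
contact_force: [1.2, -0.1, 0.2]
finger_gap: 0.764
grasp_force: 0.0
```

Request:
jog_arm:
  steps:
    - {"dx":0,"dy":0.5,"dz":0.2,"ax":0,"ay":0,"az":0}
    - {"dx":0.1,"dy":1,"dz":0.4,"ax":0,"ay":0,"az":0}
  hand: 85

```text
time: 25.08
tool_pos: [0.4745, -0.1229, 0.3684]
tool_rot: [3.14, 0.002, 1.499]
contact_force: [0.1, 0.3, -0.5]
finger_gap: 0.995
grasp_force: 0.0
```

Request:
jog_arm:
  steps:
    - {"dx":0.1,"dy":0.5,"dz":0,"ax":0,"ay":0,"az":0}
    - {"dx":0.1,"dy":1,"dz":0,"ax":0.1,"ay":-0.007,"az":0}

```text
time: 25.32
tool_pos: [0.4853, -0.0203, 0.3685]
tool_rot: [3.139, -0.159, 1.506]
contact_force: [0.0, 0.9, -0.9]
finger_gap: 0.996
grasp_force: 0.0
```

Request:
jog_arm:
  steps:
    - {"dx":0,"dy":0.3,"dz":0,"ax":0.1,"ay":-0.007,"az":0}
    - {"dx":0.05,"dy":0.6,"dz":0,"ax":0.2,"ay":-0.014,"az":0}
    - {"dx":0.07,"dy":0.65,"dz":0,"ax":0.289,"ay":-0.02,"az":0}
    - {"dx":0.07,"dy":0.65,"dz":0,"ax":0.289,"ay":-0.02,"az":0}
    - {"dx":0.07,"dy":0.65,"dz":0,"ax":0.289,"ay":-0.02,"az":0}

```text
time: 25.95
tool_pos: [0.4921, 0.0405, 0.3673]
tool_rot: [3.141, -0.609, 1.5]
contact_force: [-0.5, -0.1, -0.6]
finger_gap: 0.998
grasp_force: 0.0
```

Request:
jog_arm:
  steps:
    - {"dx":0,"dy":0.4,"dz":-0.4,"ax":0,"ay":0,"az":0}
    - {"dx":0,"dy":0.8,"dz":-0.8,"ax":0,"ay":0,"az":0}
    - {"dx":0,"dy":0.9,"dz":-1,"ax":0,"ay":0,"az":0}
    - {"dx":0,"dy":0.9,"dz":-1,"ax":0,"ay":0,"az":0}
    - {"dx":0,"dy":0.9,"dz":-1,"ax":0,"ay":0,"az":0}

```text
time: 26.58
tool_pos: [0.4928, 0.1308, 0.2686]
tool_rot: [3.139, -0.61, 1.503]
contact_force: [0.3, 0.4, 0.1]
finger_gap: 0.995
grasp_force: 0.0
```

```bash
python3 - <<'E'
from h import *
o=robot.get_obs();print(o['time'],o['tool_pos'],o['tool_rot'],o['contact_force'])
c=cam('wrist');f=cv2.convertScaleAbs(cv2.resize(c['frame'],(800,600),interpolation=2),alpha=1.4)
cv2.imwrite('pics/w6.png',f)
E
```

```text
26.575 [0.4928432  0.13076532 0.26858001] [ 3.1385744  -0.61018388  1.50295289] [0.26719606 0.3683554  0.08558673]
```

View pics/w6.png

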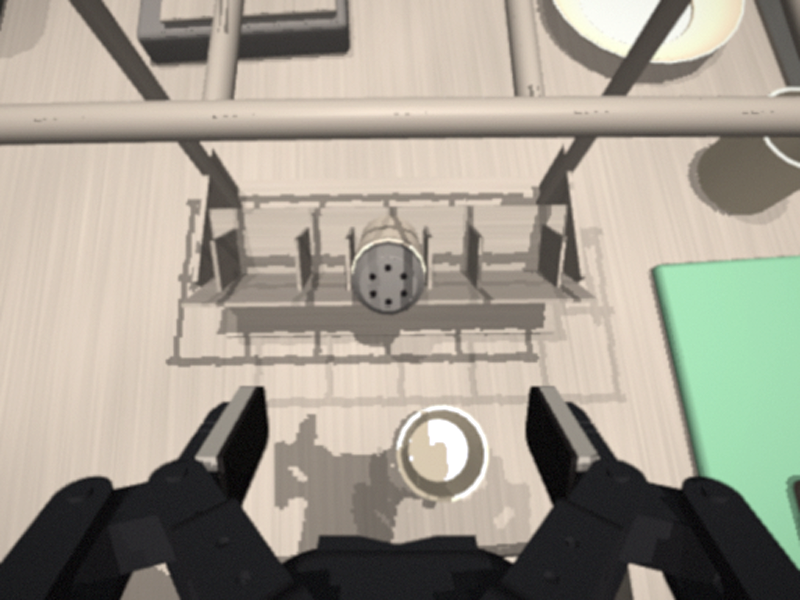

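Request:
jog_arm:
  steps:
    - {"dx":-0.06,"dy":0,"dz":-0.1,"ax":0,"ay":0,"az":0}
    - {"dx":-0.05,"dy":0.2,"dz":-0.4,"ax":0,"ay":0,"az":0}
    - {"dx":-0.04,"dy":0.45,"dz":-0.7,"ax":0,"ay":0,"az":0}
    - {"dx":-0.02,"dy":0.67,"dz":-1,"ax":0,"ay":0,"az":0}

```text
time: 27.12
tool_pos: [0.4901, 0.1978, 0.1661]
tool_rot: [3.141, -0.611, 1.5]
contact_force: [0.6, 0.1, 0.1]
finger_gap: 0.992
grasp_force: 0.0
```

Request:
jog_arm:
  steps:
    - {"dx":0,"dy":0.12,"dz":-0.17,"ax":0,"ay":0,"az":0}
    - {"dx":0.01,"dy":0.22,"dz":-0.32,"ax":0,"ay":0,"az":0}
    - {"dx":0.02,"dy":0.31,"dz":-0.45,"ax":0,"ay":0,"az":0}
    - {"dx":0.02,"dy":0.36,"dz":-0.52,"ax":0,"ay":0,"az":0}
    - {"dx":0.02,"dy":0.36,"dz":-0.52,"ax":0,"ay":0,"az":0}
    - {"dx":0.02,"dy":0.36,"dz":-0.52,"ax":0,"ay":0,"az":0}

```text
time: 27.88
tool_pos: [0.4924, 0.2337, 0.1153]
tool_rot: [3.141, -0.611, 1.501]
contact_force: [-0.6, -0.3, -0.7]
finger_gap: 0.996
grasp_force: 0.0
```

Request:
jog_arm:
  steps:
    - {"dx":0,"dy":0,"dz":0,"ax":0,"ay":0,"az":0}
    - {"dx":0,"dy":0,"dz":0,"ax":0,"ay":0,"az":0}
    - {"dx":0,"dy":0,"dz":0,"ax":0,"ay":0,"az":0}
    - {"dx":0,"dy":0,"dz":0,"ax":0,"ay":0,"az":0}
    - {"dx":0,"dy":0,"dz":0,"ax":0,"ay":0,"az":0}
    - {"dx":0,"dy":0,"dz":0,"ax":0,"ay":0,"az":0}
  hand: 40
  grip_force: 50

```text
time: 28.62
tool_pos: [0.4926, 0.2336, 0.1155]
tool_rot: [3.14, -0.611, 1.501]
contact_force: [-0.6, -4.8, 6.2]
finger_gap: 0.569
grasp_force: 50.8
```

Request:
jog_arm:
  steps:
    - {"dx":0,"dy":-0.03,"dz":0.05,"ax":0,"ay":0,"az":0}
    - {"dx":-0.01,"dy":-0.1,"dz":0.14,"ax":0,"ay":0,"az":0}
    - {"dx":-0.01,"dy":-0.18,"dz":0.26,"ax":0,"ay":0,"az":0}
    - {"dx":-0.02,"dy":-0.28,"dz":0.4,"ax":0,"ay":0,"az":0}
    - {"dx":-0.02,"dy":-0.39,"dz":0.56,"ax":0,"ay":0,"az":0}
    - {"dx":-0.03,"dy":-0.5,"dz":0.72,"ax":0,"ay":0,"az":0}
    - {"dx":-0.04,"dy":-0.61,"dz":0.88,"ax":0,"ay":0,"az":0}
    - {"dx":-0.04,"dy":-0.7,"dz":1,"ax":0,"ay":0,"az":0}

```text
time: 29.62
tool_pos: [0.4883, 0.1625, 0.2162]
tool_rot: [3.14, -0.61, 1.501]
contact_force: [-1.0, -0.2, -1.9]
finger_gap: 0.574
grasp_force: 52.2
```

Request:
jog_arm:
  steps:
    - {"dx":0,"dy":-0.2,"dz":0.15,"ax":0,"ay":0,"az":0}
    - {"dx":0,"dy":-0.4,"dz":0.25,"ax":0,"ay":0,"az":0}
    - {"dx":0,"dy":-0.6,"dz":0.3,"ax":-0.06,"ay":0.004,"az":0}
    - {"dx":0,"dy":-0.8,"dz":0.3,"ax":-0.13,"ay":0.009,"az":0}
    - {"dx":0,"dy":-1,"dz":0.3,"ax":-0.2,"ay":0.014,"az":0}

```text
time: 30.25
tool_pos: [0.488, 0.0622, 0.2455]
tool_rot: [3.141, -0.292, 1.499]
contact_force: [-0.6, -0.3, -2.0]
finger_gap: 0.574
grasp_force: 52.3
```

Request:
jog_arm:
  steps:
    - {"dx":0,"dy":-0.25,"dz":0,"ax":-0.07,"ay":0.005,"az":0}
    - {"dx":0,"dy":-0.5,"dz":0,"ax":-0.13,"ay":0.009,"az":0}
    - {"dx":0,"dy":-0.75,"dz":0,"ax":-0.189,"ay":0.013,"az":0}
    - {"dx":0,"dy":-1,"dz":0,"ax":-0.189,"ay":0.013,"az":0}
    - {"dx":0,"dy":-1,"dz":0,"ax":-0.189,"ay":0.013,"az":0}

```text
time: 30.88
tool_pos: [0.4877, -0.0374, 0.2451]
tool_rot: [3.142, 0.002, 1.498]
contact_force: [-0.8, 0.1, -1.2]
finger_gap: 0.575
grasp_force: 52.3
```

Request:
jog_arm:
  steps:
    - {"dx":0,"dy":-0.24,"dz":-0.1,"ax":0,"ay":0,"az":0}
    - {"dx":0,"dy":-0.24,"dz":-0.35,"ax":0,"ay":0,"az":0}
    - {"dx":0,"dy":-0.24,"dz":-0.6,"ax":0,"ay":0,"az":0}
    - {"dx":0,"dy":-0.24,"dz":-0.85,"ax":0,"ay":0,"az":0}
    - {"dx":0,"dy":-0.24,"dz":-1,"ax":0,"ay":0,"az":0}
    - {"dx":0,"dy":-0.24,"dz":-1,"ax":0,"ay":0,"az":0}

```text
time: 31.62
tool_pos: [0.4869, -0.0599, 0.1437]
tool_rot: [-3.139, 0.001, 1.5]
contact_force: [-0.4, 0.2, -2.4]
finger_gap: 0.571
grasp_force: 52.3
```

Request:
jog_arm:
  steps:
    - {"dx":0,"dy":0,"dz":-0.15,"ax":0,"ay":0,"az":0}
    - {"dx":0,"dy":0,"dz":-0.3,"ax":0,"ay":0,"az":0}
    - {"dx":0,"dy":0,"dz":-0.42,"ax":0,"ay":0,"az":0}
    - {"dx":0,"dy":0,"dz":-0.5,"ax":0,"ay":0,"az":0}
    - {"dx":0,"dy":0,"dz":-0.53,"ax":0,"ay":0,"az":0}
    - {"dx":0,"dy":0,"dz":-0.53,"ax":0,"ay":0,"az":0}

```text
time: 32.38
tool_pos: [0.488, -0.0602, 0.0917]
tool_rot: [-3.142, 0.002, 1.5]
contact_force: [1.1, -0.7, -1.2]
finger_gap: 0.572
grasp_force: 52.3
```

Request:
jog_arm:
  steps:
    - {"dx":0,"dy":0,"dz":-0.01,"ax":0,"ay":0,"az":0}
    - {"dx":0,"dy":0,"dz":-0.02,"ax":0,"ay":0,"az":0}
    - {"dx":0,"dy":0,"dz":-0.03,"ax":0,"ay":0,"az":0}
    - {"dx":0,"dy":0,"dz":-0.03,"ax":0,"ay":0,"az":0}

```text
time: 32.88
tool_pos: [0.4879, -0.0602, 0.0888]
tool_rot: [3.141, 0.002, 1.5]
contact_force: [-0.8, 0.1, -2.6]
finger_gap: 0.575
grasp_force: 52.3
```

Request:
jog_arm:
  steps:
    - {"dx":0,"dy":0,"dz":-0.01,"ax":0,"ay":0,"az":0}
    - {"dx":0,"dy":0,"dz":-0.02,"ax":0,"ay":0,"az":0}
    - {"dx":0,"dy":0,"dz":-0.02,"ax":0,"ay":0,"az":0}

```text
time: 33.25
tool_pos: [0.4878, -0.0601, 0.0866]
tool_rot: [-3.141, 0.002, 1.5]
contact_force: [-0.8, 0.6, -2.1]
finger_gap: 0.573
grasp_force: 52.3
```

Request:
jog_arm:
  steps:
    - {"dx":0,"dy":0,"dz":-0.01,"ax":0,"ay":0,"az":0}
    - {"dx":0,"dy":0,"dz":-0.015,"ax":0,"ay":0,"az":0}
    - {"dx":0,"dy":0,"dz":-0.015,"ax":0,"ay":0,"az":0}

```text
time: 33.62
tool_pos: [0.4879, -0.0602, 0.0852]
tool_rot: [-3.142, 0.002, 1.5]
contact_force: [0.2, -0.3, -2.3]
finger_gap: 0.574
grasp_force: 52.3
```

Request:
jog_arm:
  steps:
    - {"dx":0,"dy":0,"dz":-0.01,"ax":0,"ay":0,"az":0}
    - {"dx":0,"dy":0,"dz":-0.01,"ax":0,"ay":0,"az":0}

```text
time: 33.88
tool_pos: [0.4881, -0.0602, 0.0848]
tool_rot: [3.141, 0.002, 1.5]
contact_force: [-2.4, -0.4, 4.5]
finger_gap: 0.577
grasp_force: 52.9
```

Contact. Release, rise, and check with the top and scene cameras.

Request:
jog_arm:
  steps:
    - {"dx":0,"dy":0,"dz":0,"ax":0,"ay":0,"az":0}
    - {"dx":0,"dy":0,"dz":0,"ax":0,"ay":0,"az":0}
    - {"dx":0,"dy":0,"dz":0,"ax":0,"ay":0,"az":0}
    - {"dx":0,"dy":0,"dz":0.1,"ax":0,"ay":0,"az":0}
    - {"dx":0,"dy":0,"dz":0.3,"ax":0,"ay":0,"az":0}
    - {"dx":0,"dy":0,"dz":0.6,"ax":0,"ay":0,"az":0}
    - {"dx":0,"dy":0,"dz":1,"ax":0,"ay":0,"az":0}
  hand: 75

```text
time: 34.75
tool_pos: [0.4872, -0.0601, 0.1849]
tool_rot: [-3.14, 0.001, 1.5]
contact_force: [0.7, -0.4, -0.7]
finger_gap: 0.876
grasp_force: 0.0
```

Request:
jog_arm:
  steps:
    - {"dx":0,"dy":0,"dz":0.5,"ax":0,"ay":0,"az":0}
    - {"dx":-0.2,"dy":0,"dz":1,"ax":0,"ay":0,"az":0}
    - {"dx":-0.5,"dy":0.5,"dz":1,"ax":0,"ay":0,"az":0}
    - {"dx":-0.7,"dy":1,"dz":1,"ax":0,"ay":0,"az":0}
    - {"dx":-0.7,"dy":1,"dz":1,"ax":0,"ay":0,"az":0}
    - {"dx":-0.7,"dy":1,"dz":1,"ax":0,"ay":0,"az":0}

```text
time: 35.5
tool_pos: [0.4182, 0.0397, 0.2849]
tool_rot: [3.14, 0.002, 1.502]
contact_force: [-0.1, -1.1, -0.1]
finger_gap: 0.879
grasp_force: 0.0
```

```bash
python3 - <<'E'
from h import *
o=robot.get_obs();print(o['time'],o['tool_pos'],o['contact_force'])
a=cam('scene')['frame'][150:300,90:350];b=cam('top')['frame'][130:260,190:400]
m=np.zeros((600,800,3),np.uint8)
a=cv2.resize(a,None,fx=2,fy=2,interpolation=2);b=cv2.resize(b,None,fx=2.2,fy=2.2,interpolation=2)
m[:300,:520]=a;m[305:305+b.shape[0],:b.shape[1]]=b
cv2.imwrite('pics/end.png',cv2.convertScaleAbs(m,alpha=1.4))
E
```

```text
35.5 [0.41816006 0.03969274 0.2848661 ] [-0.11332925 -1.09384202 -0.05780094]
```

View pics/end.png

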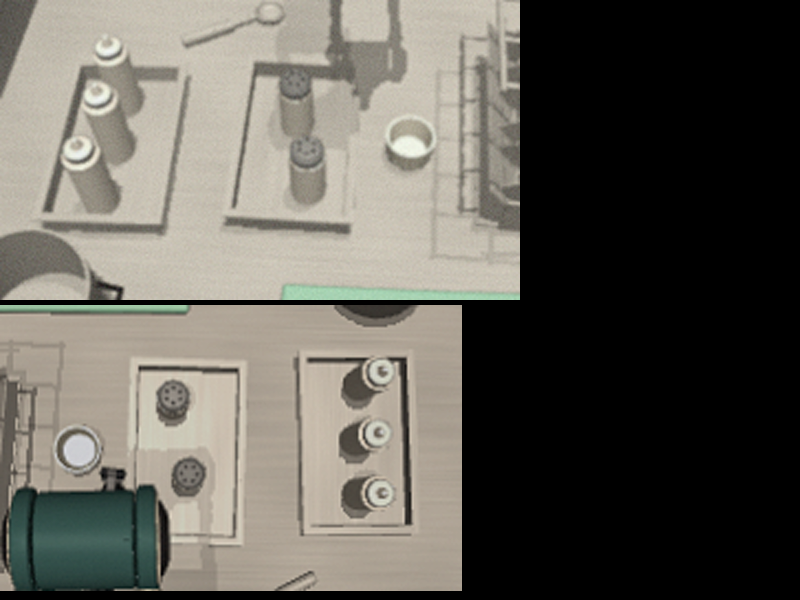

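The final picture shows three bottles upright in the far tray, at about (378,375), (375,435) and (380,490). Both shakers are upright in the near tray, at (173,400) and (188,475), and the ramekin at (78,448) hasn't moved.

```bash
python3 -c "
from cell import robot
print(robot.sign_off())"
```

```text
the job is handed in; nothing more can be done
None
```

The job is handed in: both squeeze bottles and the shaker stand upright in their matching trays, the two home containers and the ramekin look unmoved in the final pictures, and it took 35.5 s; `sign_off` returned no verdict.

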